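# Find the full tin of baking beads by feel

## Robot

A 6-joint arm with a two-finger parallel gripper is mounted at the origin on a cart in front of the work surface, level with it; the furniture and walls round the work are solid. World frame = base frame: x ahead of the robot, y to its left, z up, the work surface at z = 0. Lengths are in m, angles in rad, forces in N, time in s.
With the tool pointing down it reaches from about 0.25 to 0.775 m from the base axis. Payload 8.9 kg.
Tool frame: the origin (TCP) lies at the very end of the fingers, on their centre line; the grasp point (between the pads) lies 19 mm behind it; z points along the fingers, y is the line along which they close (so a half turn about z gives the same grasp; the last joint's range is limited). The gripper opens to 85 mm and grips with 20 to 120 N. Pads are 22 mm wide; open, the fingers measure 114 mm over their backs; the gripper's body (76 mm by 85 mm) begins 54 mm behind the grasp point. The pads swing forward as they close: fully open they stand 13 mm farther back than shut.
Start: joints at [-1.369, 0.291, -0.153, 1.127, 0, 1.431], TCP at [0.175, -0.495, 0.231] pointing down, gripper open.
Joint ranges: [-2.52, 2.52], [-0.91, 1.74], [-1.3, 1.37], [-1.96, 2.02], [-1.52, 1.47], [-3.14, 3.14]. Speed limits (rad/s): [2.22, 2.22, 2.79, 3.14, 3.14, 3.14].

## Interface

Orientations are given as a rotation vector (axis times angle).
In Python, from rig import state, read_camera, camera_info, job_done gives the robot as it stands.
- The arm moves only by the tool carry_out, never from a script. Its argument "series" is a list of rows, each an object with "delta_rot": the turn, a rotation vector about the tool's x, y, z in units of pi rad (1.0 is pi rad), a list of three; "slide": the shift along the tool's x, y, z in units of 0.15 m (1.0 is 0.15 m), a list of three; "fingers": the closure, from -1 (fully open) to 1 (shut). A call has 1 to 10 rows; each row is the pose to reach, as a shift and turn from the pose commanded when the call began, along the tool's axes at that moment, turning the shorter way round; what a row does not reach only later rows make up. A row lasts 1/12 s, in which the tool goes at most 41.7 mm and 7.16 degrees, less where a joint would pass 70% of its speed; a pose out of reach is approached as far as the arm can. A call with a number of a shift or a turn outside -1 to 1 is refused whole. A call with a gripper value outside its range is refused whole. The fingers move at their own pace and stop on an object; "force" is the grip in N (left out, the last holds). Time passes only in rows, so rows that repeat a pose let the fingers close. It gives the time, the measured TCP pose, the force, the opening and the grip force at its end, in the units of the state.
- state(): the state, without advancing time (a new reading comes with each control period).
- read_camera(name): name is "scene" or "top"; returns the picture (420x560x3 uint8, red, green, blue); there is no depth.
- camera_info(name): a dict with "fx", "fy", "cx", "cy" (pixels), "R" (3x3) and "t" (3): a world point X has camera coordinates R X + t. Camera axes: x right, y down, z forward; pixel columns grow to the right and rows downward; lengths in m; the calibration is good to about 2 mm. A picture is of the moment at which its call begins. camera_info takes no time and is no camera call.
- job_done(): hands the job in; it is judged then, once.
The state is a dict: "t": time; "joints": joint angles; "qvel": joint speeds; "tau": joint torques, N m; "tool_pos": TCP position; "orientation": TCP orientation; "contact_force": force on the tool from outside, world axes, zero at the start; "ft_torque": the same for the moment, N m; "finger_gap": finger opening in m; "finger_force": force on a finger pad.
Only numpy, scipy, OpenCV 4.12 (cv2) and the standard library are available. Lean on these libraries where they do the work, as an engineer would, in place of code of your own. Each camera call takes 0.05 s, during which the arm holds its last target. There are 200 camera calls.

## Task

Three identical closed tins in the wooden rack hold steel baking beads, but only one is full. Going from the left end of the rack to the right as seen from the robot, lift each tin a few centimetres straight up out of its pocket to feel its weight, putting each back upright in its own pocket before lifting the next (the last need not go back if it is the full one). Then take the heaviest and finish while holding it still and upright in the gripper, about 20 cm above the table over the rack, with the two lighter tins standing in their own pockets and the mug, the spice jar and the tape roll not disturbed.

Things in the scene. Friction and masses are not known exactly. Their poses are not given: they have to be found in the camera images.
- tin_a: one of three identical closed oblong tins, 36 mm deep (x), 56 mm wide (y), 67 mm high, lid fixed; origin at the centre of its underside, z up. Upright in a rack pocket, long side along the rack; grip it from above across its depth. Its letter says nothing of its place or weight (0.1 to 0.8 kg; the heaviest outweighs each other one by at least 0.1 kg)
- tin_b: one of three identical closed oblong tins, 36 mm deep (x), 56 mm wide (y), 67 mm high, lid fixed; origin at the centre of its underside, z up. Upright in a rack pocket, long side along the rack; grip it from above across its depth. Its letter says nothing of its place or weight (0.1 to 0.8 kg; the heaviest outweighs each other one by at least 0.1 kg)
- tin_c: one of three identical closed oblong tins, 36 mm deep (x), 56 mm wide (y), 67 mm high, lid fixed; origin at the centre of its underside, z up. Upright in a rack pocket, long side along the rack; grip it from above across its depth. Its letter says nothing of its place or weight (0.1 to 0.8 kg; the heaviest outweighs each other one by at least 0.1 kg)
- rack: fixed light-wood block 86 mm deep (x), 330 mm long (y), 18 mm high, with three rectangular pockets in a row along y, 110 mm apart, each 46 mm (x) by 66 mm (y) and 8 mm deep, one tin in each; origin at the centre of its underside on the table, +y to the robot's left, z up; its yaw varies by about 0.3 rad
- bay_left (a point): centre of the floor of the left (+y) pocket of the rack (10 mm above the table); axes as the rack
- bay_middle (a point): centre of the floor of the middle pocket of the rack (10 mm above the table); axes as the rack
- bay_right (a point): centre of the floor of the right (-y) pocket of the rack (10 mm above the table); axes as the rack
- cinnamon: bystander: round spice jar with a pale cap, diameter 56 mm, 111 mm high, loose, standing behind the rack; origin at the centre of its underside
- mug: bystander: white mug 92 mm across, 123 mm with its handle, 95 mm high, loose, behind the rack; origin at the centre of its underside
- tape: bystander: roll of tape, 98 mm across, 25 mm high, lying loose between the robot and the rack; origin at the centre of its underside
There are look-alikes about, which are no part of the job. Leave any blue or yellow look-alike of the tin_a alone.

How it is judged:
On the way, in this order (a step that is already met when the one before it is completed fails the run):
1. the tin of the left pocket is held by the fingers at least 20 mm above the pocket's floor and within 50 mm of the pocket sideways, the other two tins standing in the rack (((horizontal distance between tin_a and bay_left below 0.05 m and height (world z) of tin_a above 0.03 m and contact force between tin_a and the fingers above 0.5 N and height (world z) of each of tin_b, tin_c below 0.017 m) or (horizontal distance between tin_b and bay_left below 0.05 m and height (world z) of tin_b above 0.03 m and contact force between tin_b and the fingers above 0.5 N and height (world z) of each of tin_a, tin_c below 0.017 m) or (horizontal distance between tin_c and bay_left below 0.05 m and height (world z) of tin_c above 0.03 m and contact force between tin_c and the fingers above 0.5 N and height (world z) of each of tin_a, tin_b below 0.017 m))), for 0.2 s.
2. the tin of the middle pocket is held by the fingers at least 20 mm above the pocket's floor and within 50 mm of the pocket sideways, the other two tins standing in the rack (((horizontal distance between tin_a and bay_middle below 0.05 m and height (world z) of tin_a above 0.03 m and contact force between tin_a and the fingers above 0.5 N and height (world z) of each of tin_b, tin_c below 0.017 m) or (horizontal distance between tin_b and bay_middle below 0.05 m and height (world z) of tin_b above 0.03 m and contact force between tin_b and the fingers above 0.5 N and height (world z) of each of tin_a, tin_c below 0.017 m) or (horizontal distance between tin_c and bay_middle below 0.05 m and height (world z) of tin_c above 0.03 m and contact force between tin_c and the fingers above 0.5 N and height (world z) of each of tin_a, tin_b below 0.017 m))), for 0.2 s.
3. the tin of the right pocket is held by the fingers at least 20 mm above the pocket's floor and within 50 mm of the pocket sideways, the other two tins standing in the rack (((horizontal distance between tin_a and bay_right below 0.05 m and height (world z) of tin_a above 0.03 m and contact force between tin_a and the fingers above 0.5 N and height (world z) of each of tin_b, tin_c below 0.017 m) or (horizontal distance between tin_b and bay_right below 0.05 m and height (world z) of tin_b above 0.03 m and contact force between tin_b and the fingers above 0.5 N and height (world z) of each of tin_a, tin_c below 0.017 m) or (horizontal distance between tin_c and bay_right below 0.05 m and height (world z) of tin_c above 0.03 m and contact force between tin_c and the fingers above 0.5 N and height (world z) of each of tin_a, tin_b below 0.017 m))), for 0.2 s.
At the end, for the whole second after the job is handed in: The heaviest tin (the others weigh under 4.6 N on the rack) gripped, its underside over 170 mm up, within 250 mm of the rack centre, still, upright (0.3 rad); the others released, still, upright (0.08 rad) in their pockets, within 18 mm of their start; bystanders within 30 mm (((height (world z) of tin_a above 0.17 m and contact force between tin_a and the fingers above 1 N and linear speed of tin_a below 0.03 m/s and angle between tin_a's own z axis and vertical below 0.3 rad and horizontal distance between tin_a and rack below 0.25 m and contact force between each of tin_b, tin_c and rack below 4.6 N and height (world z) of each of tin_b, tin_c below 0.015 m and distance of each of tin_b, tin_c from where it was at the start of the episode below 0.018 m and angle between each of tin_b, tin_c's own z axis and vertical below 0.08 rad and contact force between each of tin_b, tin_c and the fingers below 0.1 N and linear speed of each of tin_b, tin_c below 0.02 m/s) or (height (world z) of tin_b above 0.17 m and contact force between tin_b and the fingers above 1 N and linear speed of tin_b below 0.03 m/s and angle between tin_b's own z axis and vertical below 0.3 rad and horizontal distance between tin_b and rack below 0.25 m and contact force between each of tin_a, tin_c and rack below 4.6 N and height (world z) of each of tin_a, tin_c below 0.015 m and distance of each of tin_a, tin_c from where it was at the start of the episode below 0.018 m and angle between each of tin_a, tin_c's own z axis and vertical below 0.08 rad and contact force between each of tin_a, tin_c and the fingers below 0.1 N and linear speed of each of tin_a, tin_c below 0.02 m/s) or (height (world z) of tin_c above 0.17 m and contact force between tin_c and the fingers above 1 N and linear speed of tin_c below 0.03 m/s and angle between tin_c's own z axis and vertical below 0.3 rad and horizontal distance between tin_c and rack below 0.25 m and contact force between each of tin_a, tin_b and rack below 4.6 N and height (world z) of each of tin_a, tin_b below 0.015 m and distance of each of tin_a, tin_b from where it was at the start of the episode below 0.018 m and angle between each of tin_a, tin_b's own z axis and vertical below 0.08 rad and contact force between each of tin_a, tin_b and the fingers below 0.1 N and linear speed of each of tin_a, tin_b below 0.02 m/s)) and distance of each of cinnamon, mug, tape from where it was at the start of the episode below 0.03 m); the arm keeps its last pose, push and grip.
It fails at once if a tin is tipped by more than 0.7 rad (angle between any of tin_a, tin_b, tin_c's own z axis and vertical above 0.7 rad).
It fails at once if a bystander is pushed more than 30 mm from its place or tipped over (distance of any of cinnamon, mug, tape from where it was at the start of the episode above 0.03 m or angle between any of cinnamon, mug, tape's own z axis and vertical above 0.5 rad).
It also fails if it takes over 72 s, if anything falls off the work surface, if the arm or the gripper's body presses on something with over 40 N, if the wrist force passes 120 N, or if a joint passes its speed limit or range.

## Working session

There is one attempt and no reset: what is moved stays moved. The work goes in short steps, Python scripts to look and compute and a tool call to move; the robot and the scene stay as the last step left them, time stands still between calls to the robot, and variables do not carry over. Pictures are saved under pics/ and viewed, at most 10 in all, crops included, and the job is handed in when it is done.

Besides the shell and the picture viewer there is one more tool, called after ">>>" as a command line: name --argument value ..., lists and objects as JSON in quotes. carry_out: Moves the arm, as the interface text tells. Shifts and turns lie within -1 to 1; 1 stands for 0.15 m of shift or pi rad of turn. Its arguments: {"type":"object","properties":{"series":{"type":"array"},"force":{"type":"number"}},"required":["series"]}

```bash
mkdir -p pics; ls
python3 - <<'E'
from rig import *
import cv2,numpy as np
for n in("top","scene"):
    cv2.imwrite(f"pics/{n}0.png",read_camera(n)[:,:,::-1]); i=camera_info(n); print(n,{k:np.round(v,4).tolist() for k,v in i.items() if k!='name'})
print(state())
E
```

```text
pics
top {'fx': 502.7984, 'fy': 502.7984, 'cx': 281.6719, 'cy': 209.6716, 'R': [[0.0203, -0.9993, 0.0321], [-0.984, -0.0256, -0.1765], [0.1772, -0.028, -0.9838]], 't': [-0.0749, 0.5641, 1.2144]}
scene {'fx': 391.99, 'fy': 391.99, 'cx': 277.5753, 'cy': 213.8985, 'R': [[0.8826, -0.4693, 0.0282], [-0.1944, -0.4188, -0.887], [0.4281, 0.7774, -0.4609]], 't': [-0.5272, 0.1284, 0.6522]}
{'t': 0.1, 'joints': array([-1.36931875e+00,  2.91225279e-01, -1.54037274e-01,  1.12668982e+00,
        1.69735423e-05,  1.43148869e+00]), 'qvel': array([ 0.00036324, -0.00328327,  0.0007462 ,  0.00161285, -0.00110941,
        0.00065172]), 'tau': array([ 4.30899590e-04, -5.37979031e+01,  3.31918430e+01,  9.38236364e-03,
       -1.50470796e-04,  1.15804983e-05]), 'tool_pos': array([ 0.17539734, -0.49442966,  0.2307941 ]), 'orientation': array([-3.09495768e+00, -5.32521576e-01,  2.97785527e-05]), 'contact_force': array([-0.46324886, -0.3212827 ,  0.24677911]), 'ft_torque': array([-0.01453855,  0.01459712, -0.03911196]), 'finger_force': 0.0, 'finger_gap': 0.08535194367129377}
```

View pics/top0.png

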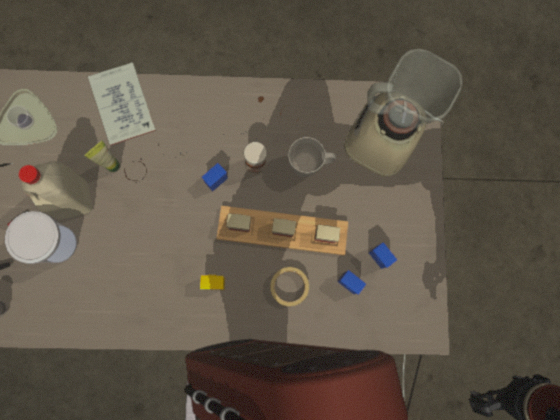

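View pics/scene0.png

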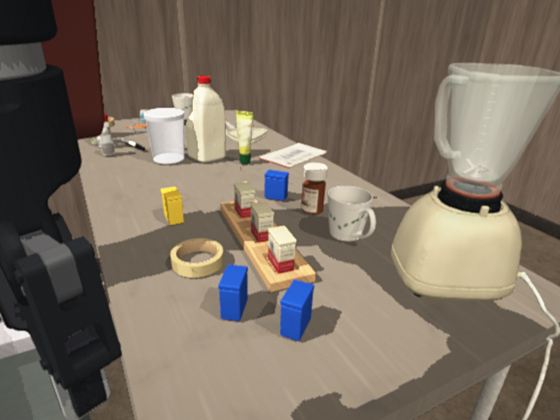

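The top view shows the rack from about (218,207) to (348,253), with tin lids at (239,223), (284,228) and (328,234). The tape is at (290,287), the jar at (255,155) and the mug at (308,155). In the scene view the blue and yellow look-alikes stand clear of the rack.

```bash
cat > h.py <<'E'
from rig import *
import cv2,numpy as np
def ray(n,uv,z):
    c=camera_info(n); R=np.array(c['R']);t=np.array(c['t'])
    d=R.T@np.array([(uv[0]-c['cx'])/c['fx'],(uv[1]-c['cy'])/c['fy'],1]); o=-R.T@t
    return o+d*(z-o[2])/d[2]
def proj(n,X):
    c=camera_info(n); p=np.array(c['R'])@np.array(X)+np.array(c['t'])
    return np.array([c['cx']+c['fx']*p[0]/p[2],c['cy']+c['fy']*p[1]/p[2]])
E
python3 - <<'E'
from h import *
im=cv2.imread("pics/top0.png"); hsv=cv2.cvtColor(im,cv2.COLOR_BGR2HSV)
for p in [(262,228),(225,215),(239,220),(284,225),(328,231),(328,239),(200,230)]: print(p,hsv[p[1],p[0]])
m=cv2.inRange(hsv,(5,95,70),(20,255,255)); m[:200]=0; m[262:]=0; m[:,:210]=0;m[:,355:]=0
m=cv2.morphologyEx(m,cv2.MORPH_OPEN,np.ones((3,3)))
cs,_=cv2.findContours(m,cv2.RETR_EXTERNAL,cv2.CHAIN_APPROX_NONE); c=max(cs,key=cv2.contourArea)
P=np.array([ray("top",p[0],.018)[:2] for p in c],np.float32)
r=cv2.minAreaRect(P); print(r, cv2.boxPoints(r).round(4).tolist())
t=cv2.inRange(hsv,(15,20,100),(40,120,255)); t[:207]=0;t[250:]=0;t[:,:220]=0;t[:,345:]=0
n,l,s,ce=cv2.connectedComponentsWithStats(t)
for i in range(1,n):
    if s[i,4]>60:
        c=cv2.findContours((l==i).astype(np.uint8),0,1)[0][0]
        q=cv2.minAreaRect(np.array([ray("top",p[0],.077)[:2] for p in c],np.float32)); print(s[i],q)
big=cv2.resize(np.hstack([im[190:305,205:365],np.dstack([m,t,m])[190:305,205:365]]),None,fx=2.5,fy=2.5,interpolation=cv2.INTER_CUBIC); cv2.imwrite("pics/c1.png",big)
E
```

```text
(262, 228) [ 17 117 111]
(225, 215) [ 18 129 186]
(239, 220) [ 23  65 129]
(284, 225) [ 22  69 133]
(328, 231) [ 22  71 187]
(328, 239) [ 23  72 162]
(200, 230) [ 16  58 123]
((0.5194013714790344, -0.06579853594303131), (0.3318807780742645, 0.08953782916069031), 84.31851196289062) [[0.45840001106262207, -0.226500004529953], [0.5475000143051147, -0.2354000061750412], [0.5803999900817871, 0.09489999711513519], [0.49129998683929443, 0.10379999876022339]]
[230 207 115  17 222] ((0.5487000346183777, -0.07445143163204193), (0.28291457891464233, 0.012014535255730152), 84.17546081542969)
[300 207  16   6  73] ((0.5631964802742004, -0.12498799711465836), (0.012553083710372448, 0.03725883364677429), 1.5011776685714722)
[329 207  16   9  81] ((0.5613109469413757, -0.19709822535514832), (0.020102567970752716, 0.037306368350982666), 1.5010027885437012)
[220 212  37  29 519] ((0.5160649418830872, 0.04500790312886238), (0.08456406742334366, 0.07020492106676102), 85.03946685791016)
[253 216  44  26 502] ((0.5150736570358276, -0.046449996531009674), (0.05695902556180954, 0.10750183463096619), 17.39162826538086)
[315 223  26  20 381] ((0.5083394646644592, -0.1746593862771988), (0.06201392784714699, 0.04017307981848717), 81.02059936523438)
```

View pics/c1.png

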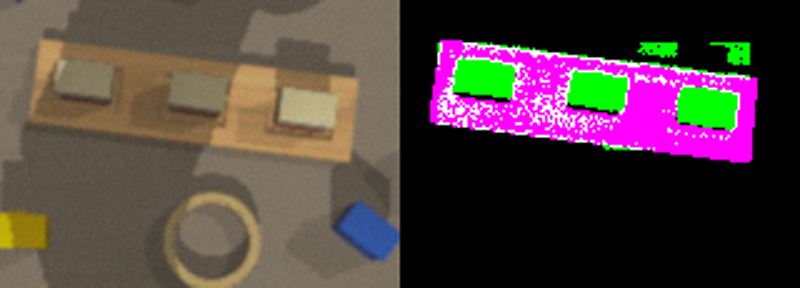

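Run:
```python
from h import *
im=cv2.imread("pics/top0.png"); hsv=cv2.cvtColor(im,cv2.COLOR_BGR2HSV)
t=cv2.inRange(hsv,(15,20,100),(40,92,255))
t=cv2.morphologyEx(t,cv2.MORPH_OPEN,np.ones((5,5)))
for (u,v) in [(239,221),(284,227),(328,233)]:
    w=np.zeros_like(t); w[v-14:v+15,u-18:u+19]=t[v-14:v+15,u-18:u+19]
    n,l,s,ce=cv2.connectedComponentsWithStats(w); i=l[v,u]
    c=max(cv2.findContours((l==i).astype(np.uint8),0,1)[0],key=cv2.contourArea)
    print(s[i],cv2.minAreaRect(np.array([ray("top",p[0],.077)[:2] for p in c],np.float32)),ray("top",ce[i],.077).round(4))
yv=np.array([.0993,.995]); C=np.array([.5210,-.0658])
for k in(1,0,-1): print(C+.11*k*yv, proj("top",[*(C+.11*k*yv),.077]))
# tape
print(ray("top",(290,287),.02), ray("top",(255,155),.111), ray("top",(308,155),.095))
```

```text
[227 214  24  15 312] ((0.5309011936187744, 0.044125597923994064), (0.05676281079649925, 0.033896125853061676), 85.0177001953125) [0.5305 0.0442 0.077 ]
[273 219  23  15 299] ((0.5207608342170715, -0.06681403517723083), (0.054863203316926956, 0.034135062247514725), 81.02071380615234) [ 0.5208 -0.0671  0.077 ]
[316 225  24  16 329] ((0.50630122423172, -0.17438653111457825), (0.056969594210386276, 0.035953033715486526), 84.24114990234375) [ 0.5065 -0.1743  0.077 ]
[0.531923 0.04365 ] [238.68649793 220.29538033]
[ 0.521  -0.0658] [283.24311532 225.81302676]
[ 0.510077 -0.17525 ] [327.71797977 231.32054935]
[ 0.37452338 -0.08769032  0.02      ] [0.68880174 0.00768658 0.111     ] [ 0.69739231 -0.12318304  0.095     ]
```

>>> carry_out --series '[{"delta_rot": [0, 0, -0.036], "slide": [0.1, -0.075, 0], "fingers": -1}, {"delta_rot": [0, 0, -0.072], "slide": [0.2, -0.15, 0], "fingers": -1}, {"delta_rot": [0, 0, -0.108], "slide": [0.3, -0.225, 0], "fingers": -1}, {"delta_rot": [0, 0, -0.144], "slide": [0.4, -0.3, 0], "fingers": -1}, {"delta_rot": [0, 0, -0.18], "slide": [0.5, -0.375, 0], "fingers": -1}, {"delta_rot": [0, 0, -0.216], "slide": [0.6, -0.45, 0], "fingers": -1}, {"delta_rot": [0, 0, -0.252], "slide": [0.7, -0.525, 0], "fingers": -1}, {"delta_rot": [0, 0, -0.288], "slide": [0.8, -0.6, 0], "fingers": -1}, {"delta_rot": [0, 0, -0.324], "slide": [0.9, -0.675, 0], "fingers": -1}, {"delta_rot": [0, 0, -0.36], "slide": [1, -0.75, 0], "fingers": -1}]' --force 50

```text
t: 0.93
tool_pos: [0.2795, -0.3376, 0.2311]
orientation: [-2.323, -2.115, -0.0]
contact_force: [0.5, -0.2, 0.7]
finger_gap: 0.0857
finger_force: 0.0
```

>>> carry_out --series '[{"delta_rot": [0, 0, 0], "slide": [0.2, 0.1, 0], "fingers": -1}, {"delta_rot": [0, 0, 0], "slide": [0.4, 0.2, 0], "fingers": -1}, {"delta_rot": [0, 0, 0], "slide": [0.6, 0.3, 0], "fingers": -1}, {"delta_rot": [0, 0, 0], "slide": [0.8, 0.4, 0], "fingers": -1}, {"delta_rot": [0, 0, 0], "slide": [0.9, 0.5, 0], "fingers": -1}]'

```text
t: 1.35
tool_pos: [0.3674, -0.2087, 0.2312]
orientation: [-2.327, -2.109, -0.001]
contact_force: [0.7, -0.7, -0.0]
finger_gap: 0.0852
finger_force: 0.0
```

>>> carry_out --series '[{"delta_rot": [0, 0, 0], "slide": [0.2, 0.1, 0.1], "fingers": -1}, {"delta_rot": [0, 0, 0], "slide": [0.4, 0.2, 0.2], "fingers": -1}, {"delta_rot": [0, 0, 0], "slide": [0.6, 0.3, 0.3], "fingers": -1}, {"delta_rot": [0, 0, 0], "slide": [0.8, 0.4, 0.4], "fingers": -1}, {"delta_rot": [0, 0, 0], "slide": [0.9, 0.5, 0.5], "fingers": -1}]'

```text
t: 1.77
tool_pos: [0.4554, -0.0817, 0.1555]
orientation: [-2.326, -2.11, -0.0]
contact_force: [-0.4, -0.5, -0.2]
finger_gap: 0.0856
finger_force: 0.0
```

>>> carry_out --series '[{"delta_rot": [0, 0, 0], "slide": [0.2, 0.1, 0], "fingers": -1}, {"delta_rot": [0, 0, 0], "slide": [0.4, 0.2, 0], "fingers": -1}, {"delta_rot": [0, 0, 0], "slide": [0.6, 0.3, 0], "fingers": -1}, {"delta_rot": [0, 0, 0], "slide": [0.8, 0.4, 0], "fingers": -1}, {"delta_rot": [0, 0, 0], "slide": [0.9, 0.416, 0], "fingers": -1}, {"delta_rot": [0, 0, 0], "slide": [0.9, 0.416, 0], "fingers": -1}, {"delta_rot": [0, 0, 0], "slide": [0.9, 0.416, 0], "fingers": -1}]'

```text
t: 2.35
tool_pos: [0.5303, 0.0439, 0.1558]
orientation: [-2.326, -2.111, 0.002]
contact_force: [0.0, -0.7, 0.2]
finger_gap: 0.0854
finger_force: 0.0
```

Run:
```python
from h import *
s=state(); print({k:np.round(v,4).tolist() for k,v in s.items()})
from scipy.spatial.transform import Rotation as Ro
print(Ro.from_rotvec(s['orientation']).as_matrix().round(4))
cv2.imwrite("pics/s1.png",read_camera("scene")[:,:,::-1])
```

```text
{'t': 2.35, 'joints': [-0.0546, 0.3595, -0.2622, 0.9502, -0.0003, 1.6133], 'qvel': [-0.0328, -0.0144, -0.0159, -0.0004, -0.0057, -0.0076], 'tau': [1.7236, -55.6762, 31.5676, -0.0915, 0.1565, 0.1714], 'tool_pos': [0.5303, 0.0439, 0.1558], 'orientation': [-2.3263, -2.1105, 0.0016], 'contact_force': [0.0443, -0.6736, 0.2229], 'ft_torque': [-0.0256, 0.0124, -0.0387], 'finger_force': 0.0, 'finger_gap': 0.0854}
[[ 9.700e-02  9.953e-01 -1.100e-03]
 [ 9.953e-01 -9.700e-02 -2.000e-04]
 [-3.000e-04 -1.100e-03 -1.000e+00]]
```

View pics/s1.png

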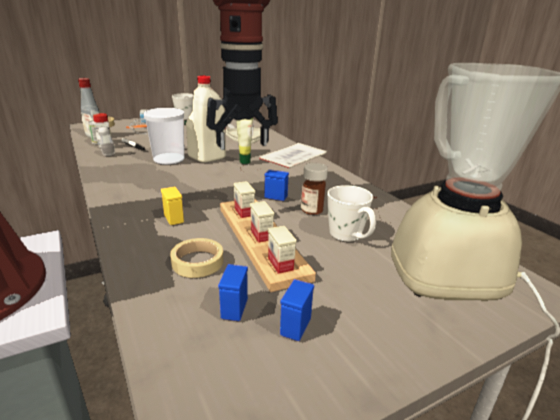

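The gripper at (242,125) hangs right above the left tin at (243,198), and everything else is in place. I'm going down to grasp.

>>> carry_out --series '[{"delta_rot": [0, 0, 0], "slide": [0, 0, 0.15], "fingers": -1}, {"delta_rot": [0, 0, 0], "slide": [0, 0, 0.3], "fingers": -1}, {"delta_rot": [0, 0, 0], "slide": [0, 0, 0.45], "fingers": -1}, {"delta_rot": [0, 0, 0], "slide": [0, 0, 0.6], "fingers": -1}, {"delta_rot": [0, 0, 0], "slide": [0, 0, 0.7], "fingers": -1}, {"delta_rot": [0, 0, 0], "slide": [0, 0, 0.78], "fingers": -1}, {"delta_rot": [0, 0, 0], "slide": [0, 0, 0.84], "fingers": -1}, {"delta_rot": [0, 0, 0], "slide": [0, 0, 0.84], "fingers": -1}, {"delta_rot": [0, 0, 0], "slide": [0, 0, 0.84], "fingers": -1}]'

```text
t: 3.15
tool_pos: [0.5303, 0.0427, 0.0304]
orientation: [-2.329, -2.107, 0.001]
contact_force: [1.2, -0.5, 0.8]
finger_gap: 0.0857
finger_force: 0.0
```

>>> carry_out --series '[{"delta_rot": [0, 0, 0], "slide": [0, 0, 0], "fingers": -0.3}, {"delta_rot": [0, 0, 0], "slide": [0, 0, 0], "fingers": -0.1}, {"delta_rot": [0, 0, 0], "slide": [0, 0, 0], "fingers": 0.1}, {"delta_rot": [0, 0, 0], "slide": [0, 0, 0], "fingers": 0.3}, {"delta_rot": [0, 0, 0], "slide": [0, 0, 0], "fingers": 1}, {"delta_rot": [0, 0, 0], "slide": [0, 0, 0], "fingers": 1}, {"delta_rot": [0, 0, 0], "slide": [0, 0, 0], "fingers": 1}, {"delta_rot": [0, 0, 0], "slide": [0, 0, 0], "fingers": 1}, {"delta_rot": [0, 0, 0], "slide": [0, 0, 0], "fingers": 1}, {"delta_rot": [0, 0, 0], "slide": [0, 0, 0], "fingers": 1}]'

```text
t: 3.98
tool_pos: [0.531, 0.0434, 0.0309]
orientation: [2.328, 2.108, 0.001]
contact_force: [-0.7, 0.0, 5.8]
finger_gap: 0.0314
finger_force: 50.5
```

>>> carry_out --series '[{"delta_rot": [0, 0, 0], "slide": [0, 0, -0.05], "fingers": 1}, {"delta_rot": [0, 0, 0], "slide": [0, 0, -0.1], "fingers": 1}, {"delta_rot": [0, 0, 0], "slide": [0, 0, -0.15], "fingers": 1}, {"delta_rot": [0, 0, 0], "slide": [0, 0, -0.2], "fingers": 1}, {"delta_rot": [0, 0, 0], "slide": [0, 0, -0.25], "fingers": 1}, {"delta_rot": [0, 0, 0], "slide": [0, 0, -0.3], "fingers": 1}, {"delta_rot": [0, 0, 0], "slide": [0, 0, -0.3], "fingers": 1}, {"delta_rot": [0, 0, 0], "slide": [0, 0, -0.3], "fingers": 1}, {"delta_rot": [0, 0, 0], "slide": [0, 0, -0.3], "fingers": 1}, {"delta_rot": [0, 0, 0], "slide": [0, 0, -0.3], "fingers": 1}]'

```text
t: 4.82
tool_pos: [0.5303, 0.0434, 0.0749]
orientation: [-2.328, -2.108, 0.001]
contact_force: [-0.7, 0.0, -2.0]
finger_gap: 0.031
finger_force: 49.9
```

Run:
```python
from h import *
f=[]
for i in range(8):
    a=read_camera("scene"); s=state(); f.append(np.r_[s['contact_force'],s['tau'][1:3]])
print(np.mean(f,0).round(3),np.std(f,0).round(3),s['tool_pos'].round(4),s['finger_gap'],s['finger_force'],s['ft_torque'])
cv2.imwrite("pics/s2.png",a[:,:,::-1])
```

```text
[  0.08   -0.107  -2.959 -59.722  28.202] [0.6   0.467 0.547 0.096 0.035] [0.5306 0.0434 0.0752] 0.031122670065911906 49.87562835216522 [-0.04153989 -0.00196039 -0.00077333]
```

View pics/s2.png

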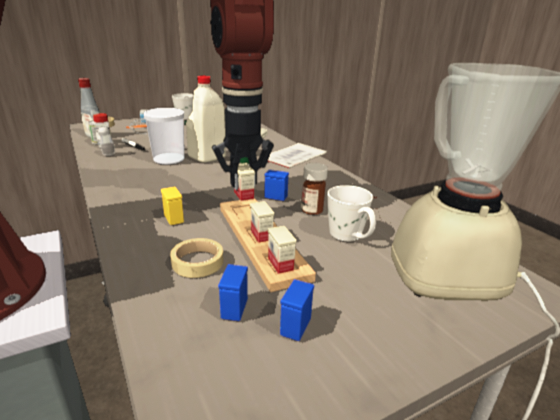

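The left tin hangs upright from the gripper at (246,182) and weighs about 3.0 N. I'm putting it back.

>>> carry_out --series '[{"delta_rot": [0, 0, 0], "slide": [0, 0, 0.08], "fingers": 1}, {"delta_rot": [0, 0, 0], "slide": [0, 0, 0.16], "fingers": 1}, {"delta_rot": [0, 0, 0], "slide": [0, 0, 0.22], "fingers": 1}, {"delta_rot": [0, 0, 0], "slide": [0, 0, 0.26], "fingers": 1}, {"delta_rot": [0, 0, 0], "slide": [0, 0, 0.28], "fingers": 1}, {"delta_rot": [0, 0, 0], "slide": [0, 0, 0.29], "fingers": 1}, {"delta_rot": [0, 0, 0], "slide": [0, 0, 0.297], "fingers": 1}, {"delta_rot": [0, 0, 0], "slide": [0, 0, 0.297], "fingers": 1}, {"delta_rot": [0, 0, 0], "slide": [0, 0, 0.297], "fingers": 1}]'

```text
t: 5.97
tool_pos: [0.531, 0.0434, 0.0311]
orientation: [2.328, 2.108, 0.001]
contact_force: [-0.1, -0.3, -3.1]
finger_gap: 0.0315
finger_force: 50.1
```

>>> carry_out --series '[{"delta_rot": [0, 0, 0], "slide": [0, 0, 0], "fingers": 0.3}, {"delta_rot": [0, 0, 0], "slide": [0, 0, 0], "fingers": 0.1}, {"delta_rot": [0, 0, 0], "slide": [0, 0, 0], "fingers": -0.2}, {"delta_rot": [0, 0, 0], "slide": [0, 0, 0], "fingers": -0.5}, {"delta_rot": [0, 0, 0], "slide": [0, 0, 0], "fingers": -1}, {"delta_rot": [0, 0, 0], "slide": [0, 0, 0], "fingers": -1}, {"delta_rot": [0, 0, 0], "slide": [0, 0, 0], "fingers": -1}, {"delta_rot": [0, 0, 0], "slide": [0, 0, 0], "fingers": -1}]'

```text
t: 6.63
tool_pos: [0.5307, 0.0434, 0.0308]
orientation: [2.329, 2.109, 0.0]
contact_force: [0.1, 0.5, -0.5]
finger_gap: 0.0857
finger_force: 0.0
```

>>> carry_out --series '[{"delta_rot": [0, 0, 0], "slide": [0, 0, -0.1], "fingers": -1}, {"delta_rot": [0, 0, 0], "slide": [0, 0, -0.2], "fingers": -1}, {"delta_rot": [0, 0, 0], "slide": [0, 0, -0.35], "fingers": -1}, {"delta_rot": [0, 0, 0], "slide": [0, 0, -0.5], "fingers": -1}, {"delta_rot": [0, 0, 0], "slide": [0, 0, -0.65], "fingers": -1}, {"delta_rot": [0, 0, 0], "slide": [0, 0, -0.7], "fingers": -1}, {"delta_rot": [0, 0, 0], "slide": [0, 0, -0.7], "fingers": -1}]'

```text
t: 7.22
tool_pos: [0.5321, 0.0433, 0.1376]
orientation: [2.327, 2.107, 0.004]
contact_force: [0.7, 0.9, -0.6]
finger_gap: 0.0853
finger_force: 0.0
```

Run:
```python
from h import *
a=read_camera("scene"); s=state(); print(s['tool_pos'],s['finger_gap'],s['contact_force'])
b=read_camera("top")
cv2.imwrite("pics/s3.png",np.vstack([cv2.resize(a[140:300,150:350],None,fx=3,fy=3)[:300],cv2.resize(b[180:280,200:400],None,fx=3,fy=3)])[:,:,::-1])
```

```text
[0.53115164 0.04333895 0.13609567] 0.08532829823174233 [-0.30757963 -0.10984407 -1.25736431]
```

View pics/s3.png

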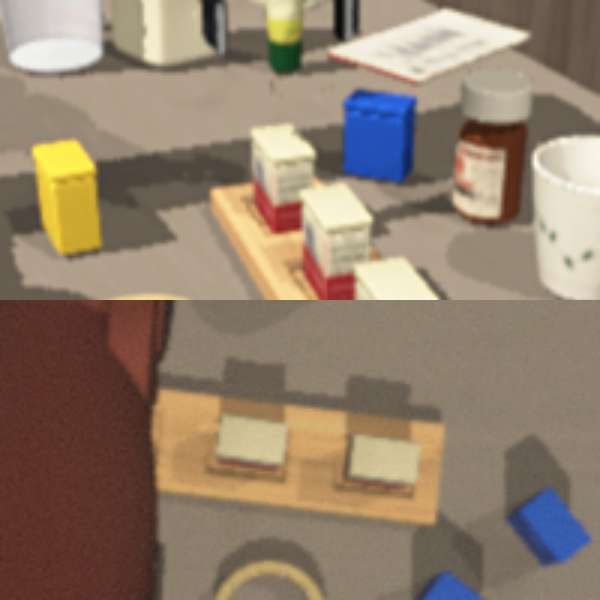

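The left tin is back upright in its pocket at (285,180 in the crop). I'm moving to the middle tin.

>>> carry_out --series '[{"delta_rot": [0, 0, 0], "slide": [-0.15, 0, 0], "fingers": -1}, {"delta_rot": [0, 0, 0], "slide": [-0.3, 0, 0], "fingers": -1}, {"delta_rot": [0, 0, 0], "slide": [-0.45, 0, 0], "fingers": -1}, {"delta_rot": [0, 0, 0], "slide": [-0.6, 0, 0], "fingers": -1}, {"delta_rot": [0, 0, 0], "slide": [-0.7, 0, 0], "fingers": -1}, {"delta_rot": [0, 0, 0], "slide": [-0.74, 0, 0], "fingers": -1}, {"delta_rot": [0, 0, 0], "slide": [-0.74, 0, 0], "fingers": -1}, {"delta_rot": [0, 0, 0], "slide": [-0.74, 0, 0], "fingers": -1}, {"delta_rot": [0, 0, 0], "slide": [-0.74, 0, 0], "fingers": -1}]'

```text
t: 8.07
tool_pos: [0.5194, -0.0662, 0.1352]
orientation: [-2.327, -2.109, 0.0]
contact_force: [0.4, -0.8, 0.1]
finger_gap: 0.0853
finger_force: 0.0
```

>>> carry_out --series '[{"delta_rot": [0, 0, 0], "slide": [0, 0, 0.15], "fingers": -1}, {"delta_rot": [0, 0, 0], "slide": [0, 0, 0.3], "fingers": -1}, {"delta_rot": [0, 0, 0], "slide": [0, 0, 0.45], "fingers": -1}, {"delta_rot": [0, 0, 0], "slide": [0, 0, 0.6], "fingers": -1}, {"delta_rot": [0, 0, 0], "slide": [0, 0, 0.67], "fingers": -1}, {"delta_rot": [0, 0, 0], "slide": [0, 0, 0.7], "fingers": -1}, {"delta_rot": [0, 0, 0], "slide": [0, 0, 0.7], "fingers": -1}, {"delta_rot": [0, 0, 0], "slide": [0, 0, 0.7], "fingers": -1}]'

```text
t: 8.73
tool_pos: [0.5203, -0.0669, 0.0315]
orientation: [2.328, 2.109, 0.001]
contact_force: [-0.1, 0.3, 0.5]
finger_gap: 0.0853
finger_force: 0.0
```

>>> carry_out --series '[{"delta_rot": [0, 0, 0], "slide": [0, 0, 0], "fingers": -0.3}, {"delta_rot": [0, 0, 0], "slide": [0, 0, 0], "fingers": -0.1}, {"delta_rot": [0, 0, 0], "slide": [0, 0, 0], "fingers": 0.1}, {"delta_rot": [0, 0, 0], "slide": [0, 0, 0], "fingers": 0.3}, {"delta_rot": [0, 0, 0], "slide": [0, 0, 0], "fingers": 1}, {"delta_rot": [0, 0, 0], "slide": [0, 0, 0], "fingers": 1}, {"delta_rot": [0, 0, 0], "slide": [0, 0, 0], "fingers": 1}, {"delta_rot": [0, 0, 0], "slide": [0, 0, 0], "fingers": 1}, {"delta_rot": [0, 0, 0], "slide": [0, 0, 0], "fingers": 1}, {"delta_rot": [0, 0, 0], "slide": [0, 0, 0], "fingers": 1}]'

```text
t: 9.57
tool_pos: [0.52, -0.0672, 0.0312]
orientation: [2.328, 2.108, 0.0]
contact_force: [-0.6, -0.8, 5.7]
finger_gap: 0.0317
finger_force: 58.7
```

>>> carry_out --series '[{"delta_rot": [0, 0, 0], "slide": [0, 0, -0.05], "fingers": 1}, {"delta_rot": [0, 0, 0], "slide": [0, 0, -0.1], "fingers": 1}, {"delta_rot": [0, 0, 0], "slide": [0, 0, -0.15], "fingers": 1}, {"delta_rot": [0, 0, 0], "slide": [0, 0, -0.2], "fingers": 1}, {"delta_rot": [0, 0, 0], "slide": [0, 0, -0.25], "fingers": 1}, {"delta_rot": [0, 0, 0], "slide": [0, 0, -0.3], "fingers": 1}, {"delta_rot": [0, 0, 0], "slide": [0, 0, -0.3], "fingers": 1}, {"delta_rot": [0, 0, 0], "slide": [0, 0, -0.3], "fingers": 1}, {"delta_rot": [0, 0, 0], "slide": [0, 0, -0.3], "fingers": 1}, {"delta_rot": [0, 0, 0], "slide": [0, 0, -0.3], "fingers": 1}]'

```text
t: 10.4
tool_pos: [0.5193, -0.067, 0.0754]
orientation: [-2.328, -2.108, 0.001]
contact_force: [0.2, -0.0, -1.3]
finger_gap: 0.0312
finger_force: 58.2
```

Run:
```python
from h import *
f=[]
for i in range(8):
    a=read_camera("scene"); s=state(); f.append(np.r_[s['contact_force'],s['tau'][1:3]])
print(np.mean(f,0).round(3),np.std(f,0).round(3),s['tool_pos'].round(4),s['finger_gap'],s['finger_force'],s['ft_torque'])
cv2.imwrite("pics/s4.png",a[:,:,::-1])
```

```text
[ -0.12   -0.1    -1.676 -57.875  27.586] [0.597 0.564 0.634 0.095 0.034] [ 0.5196 -0.0671  0.0757] 0.0313941134408244 58.17258842289448 [0.07200702 0.02683358 0.01006849]
```

View pics/s4.png

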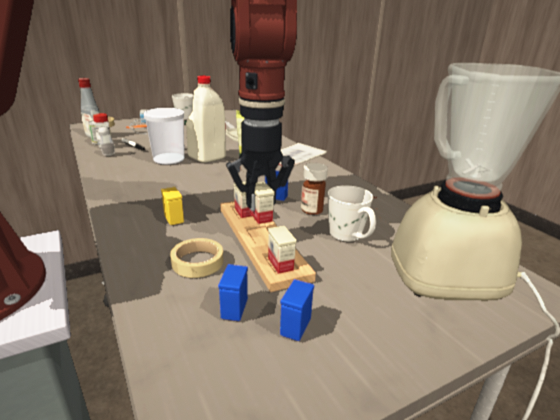

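The middle tin is held upright at (263,205) and weighs about 1.7 N, lighter than the left one. I'm putting it back.

>>> carry_out --series '[{"delta_rot": [0, 0, 0], "slide": [0, 0, 0.08], "fingers": 1}, {"delta_rot": [0, 0, 0], "slide": [0, 0, 0.16], "fingers": 1}, {"delta_rot": [0, 0, 0], "slide": [0, 0, 0.22], "fingers": 1}, {"delta_rot": [0, 0, 0], "slide": [0, 0, 0.26], "fingers": 1}, {"delta_rot": [0, 0, 0], "slide": [0, 0, 0.28], "fingers": 1}, {"delta_rot": [0, 0, 0], "slide": [0, 0, 0.29], "fingers": 1}, {"delta_rot": [0, 0, 0], "slide": [0, 0, 0.298], "fingers": 1}, {"delta_rot": [0, 0, 0], "slide": [0, 0, 0.298], "fingers": 1}, {"delta_rot": [0, 0, 0], "slide": [0, 0, 0.298], "fingers": 1}]'

```text
t: 11.55
tool_pos: [0.52, -0.0671, 0.0314]
orientation: [2.328, 2.108, 0.001]
contact_force: [0.6, -0.1, -0.7]
finger_gap: 0.0313
finger_force: 58.1
```

>>> carry_out --series '[{"delta_rot": [0, 0, 0], "slide": [0, 0, 0], "fingers": 0.3}, {"delta_rot": [0, 0, 0], "slide": [0, 0, 0], "fingers": 0.1}, {"delta_rot": [0, 0, 0], "slide": [0, 0, 0], "fingers": -0.2}, {"delta_rot": [0, 0, 0], "slide": [0, 0, 0], "fingers": -0.5}, {"delta_rot": [0, 0, 0], "slide": [0, 0, 0], "fingers": -1}, {"delta_rot": [0, 0, 0], "slide": [0, 0, 0], "fingers": -1}, {"delta_rot": [0, 0, 0], "slide": [0, 0, 0], "fingers": -1}, {"delta_rot": [0, 0, 0], "slide": [0, 0, 0], "fingers": -1}]'

```text
t: 12.22
tool_pos: [0.5197, -0.0671, 0.0311]
orientation: [2.329, 2.109, 0.0]
contact_force: [0.2, 0.1, -0.5]
finger_gap: 0.0855
finger_force: 0.0
```

>>> carry_out --series '[{"delta_rot": [0, 0, 0], "slide": [0, 0, -0.1], "fingers": -1}, {"delta_rot": [0, 0, 0], "slide": [0, 0, -0.2], "fingers": -1}, {"delta_rot": [0, 0, 0], "slide": [0, 0, -0.35], "fingers": -1}, {"delta_rot": [0, 0, 0], "slide": [0, 0, -0.5], "fingers": -1}, {"delta_rot": [0, 0, 0], "slide": [0, 0, -0.65], "fingers": -1}, {"delta_rot": [0, 0, 0], "slide": [0, 0, -0.7], "fingers": -1}, {"delta_rot": [0, 0, 0], "slide": [0, 0, -0.7], "fingers": -1}, {"delta_rot": [0, 0, 0], "slide": [0, 0, -0.7], "fingers": -1}]'

```text
t: 12.88
tool_pos: [0.5196, -0.0671, 0.1357]
orientation: [2.329, 2.109, 0.0]
contact_force: [0.2, -0.3, -0.8]
finger_gap: 0.0853
finger_force: 0.0
```

Run:
```python
from h import *
a=read_camera("scene"); s=state(); print(s['tool_pos'],s['finger_gap'],s['contact_force'])
b=read_camera("top")
cv2.imwrite("pics/s5.png",np.vstack([cv2.resize(a[160:290,150:350],None,fx=3,fy=3)[:300],cv2.resize(b[200:270,200:400],None,fx=3,fy=3)])[:,:,::-1])
```

```text
[ 0.51911471 -0.06692731  0.13506163] 0.0853767844755422 [-0.49035659 -0.08985574 -0.77383845]
```

View pics/s5.png

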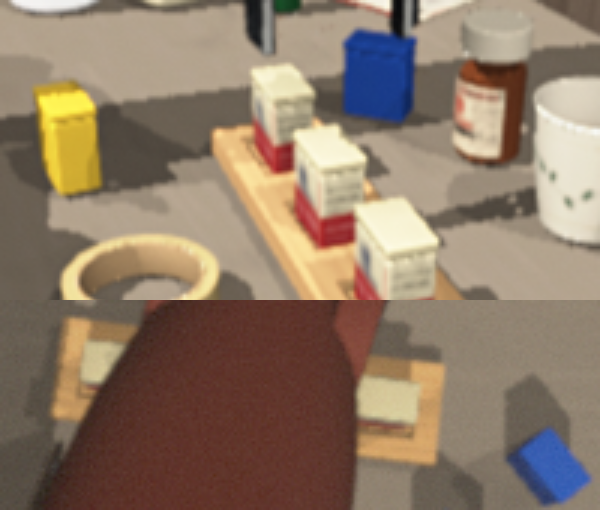

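The left and middle tins both stand upright in their pockets, at (285,120) and (330,190) in the crop. I'm moving to the right tin.

>>> carry_out --series '[{"delta_rot": [0, 0, 0], "slide": [-0.15, 0, 0], "fingers": -1}, {"delta_rot": [0, 0, 0], "slide": [-0.3, 0, 0], "fingers": -1}, {"delta_rot": [0, 0, 0], "slide": [-0.45, 0, 0], "fingers": -1}, {"delta_rot": [0, 0, 0], "slide": [-0.6, -0.01, 0], "fingers": -1}, {"delta_rot": [0, 0, 0], "slide": [-0.68, -0.01, 0], "fingers": -1}, {"delta_rot": [0, 0, 0], "slide": [-0.72, -0.01, 0], "fingers": -1}, {"delta_rot": [0, 0, 0], "slide": [-0.72, -0.01, 0], "fingers": -1}, {"delta_rot": [0, 0, 0], "slide": [-0.72, -0.01, 0], "fingers": -1}, {"delta_rot": [0, 0, 0], "slide": [-0.72, -0.01, 0], "fingers": -1}]'

```text
t: 13.73
tool_pos: [0.5075, -0.1734, 0.1358]
orientation: [-2.327, -2.109, -0.0]
contact_force: [0.3, 0.6, -0.7]
finger_gap: 0.0853
finger_force: 0.0
```

>>> carry_out --series '[{"delta_rot": [0, 0, 0], "slide": [0, 0, 0.15], "fingers": -1}, {"delta_rot": [0, 0, 0], "slide": [0, 0, 0.3], "fingers": -1}, {"delta_rot": [0, 0, 0], "slide": [0, 0, 0.45], "fingers": -1}, {"delta_rot": [0, 0, 0], "slide": [0, 0, 0.6], "fingers": -1}, {"delta_rot": [0, 0, 0], "slide": [0, 0, 0.67], "fingers": -1}, {"delta_rot": [0, 0, 0], "slide": [0, 0, 0.7], "fingers": -1}, {"delta_rot": [0, 0, 0], "slide": [0, 0, 0.7], "fingers": -1}, {"delta_rot": [0, 0, 0], "slide": [0, 0, 0.7], "fingers": -1}]'

```text
t: 14.4
tool_pos: [0.5081, -0.1743, 0.0319]
orientation: [2.328, 2.109, 0.001]
contact_force: [0.4, -0.1, 0.1]
finger_gap: 0.0852
finger_force: 0.0
```

>>> carry_out --series '[{"delta_rot": [0, 0, 0], "slide": [0, 0, 0], "fingers": -0.3}, {"delta_rot": [0, 0, 0], "slide": [0, 0, 0], "fingers": -0.1}, {"delta_rot": [0, 0, 0], "slide": [0, 0, 0], "fingers": 0.1}, {"delta_rot": [0, 0, 0], "slide": [0, 0, 0], "fingers": 0.3}, {"delta_rot": [0, 0, 0], "slide": [0, 0, 0], "fingers": 1}, {"delta_rot": [0, 0, 0], "slide": [0, 0, 0], "fingers": 1}, {"delta_rot": [0, 0, 0], "slide": [0, 0, 0], "fingers": 1}, {"delta_rot": [0, 0, 0], "slide": [0, 0, 0], "fingers": 1}, {"delta_rot": [0, 0, 0], "slide": [0, 0, 0], "fingers": 1}, {"delta_rot": [0, 0, 0], "slide": [0, 0, 0], "fingers": 1}]'

```text
t: 15.23
tool_pos: [0.5078, -0.1746, 0.0316]
orientation: [2.328, 2.108, 0.001]
contact_force: [-0.8, 0.4, 5.6]
finger_gap: 0.0315
finger_force: 86.2
```

>>> carry_out --series '[{"delta_rot": [0, 0, 0], "slide": [0, 0, -0.05], "fingers": 1}, {"delta_rot": [0, 0, 0], "slide": [0, 0, -0.1], "fingers": 1}, {"delta_rot": [0, 0, 0], "slide": [0, 0, -0.15], "fingers": 1}, {"delta_rot": [0, 0, 0], "slide": [0, 0, -0.2], "fingers": 1}, {"delta_rot": [0, 0, 0], "slide": [0, 0, -0.25], "fingers": 1}, {"delta_rot": [0, 0, 0], "slide": [0, 0, -0.3], "fingers": 1}, {"delta_rot": [0, 0, 0], "slide": [0, 0, -0.3], "fingers": 1}, {"delta_rot": [0, 0, 0], "slide": [0, 0, -0.3], "fingers": 1}, {"delta_rot": [0, 0, 0], "slide": [0, 0, -0.3], "fingers": 1}, {"delta_rot": [0, 0, 0], "slide": [0, 0, -0.3], "fingers": 1}]'

```text
t: 16.07
tool_pos: [0.5072, -0.1742, 0.0756]
orientation: [-2.328, -2.108, 0.0]
contact_force: [-0.0, -0.3, -7.1]
finger_gap: 0.0315
finger_force: 88.0
```

Run:
```python
from h import *
f=[]
for i in range(8):
    a=read_camera("scene"); s=state(); f.append(np.r_[s['contact_force'],s['tau'][1:3]])
print(np.mean(f,0).round(3),np.std(f,0).round(3),s['tool_pos'].round(4),s['finger_gap'],s['finger_force'],s['ft_torque'])
cv2.imwrite("pics/s6.png",a[:,:,::-1])
```

```text
[  0.154   0.173  -7.113 -62.471  29.64 ] [0.558 0.441 0.4   0.099 0.039] [ 0.5075 -0.1744  0.076 ] 0.03169352025682566 88.04810911417007 [0.02710219 0.03202609 0.02560437]
```

View pics/s6.png

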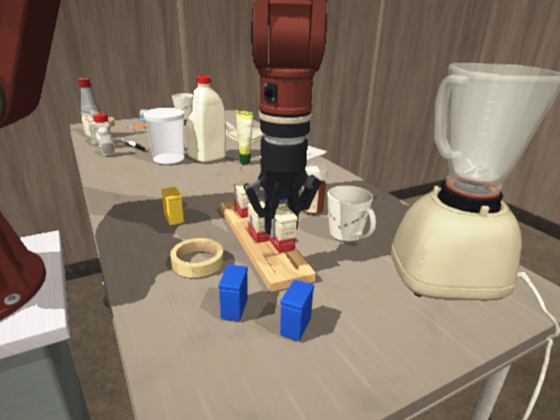

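The right tin is held upright at (285,230) and weighs about 7.1 N, so it is the full one. The other two read 3.0 N and 1.7 N and are standing in their pockets. I'm raising it.

>>> carry_out --series '[{"delta_rot": [0, 0, 0], "slide": [0, 0, -0.1], "fingers": 1}, {"delta_rot": [0, 0, 0], "slide": [0, 0, -0.22], "fingers": 1}, {"delta_rot": [0, 0, 0], "slide": [0, 0, -0.34], "fingers": 1}, {"delta_rot": [0, 0, 0], "slide": [0, 0, -0.46], "fingers": 1}, {"delta_rot": [0, 0, 0], "slide": [0, 0, -0.58], "fingers": 1}, {"delta_rot": [0, 0, 0], "slide": [0, 0, -0.7], "fingers": 1}, {"delta_rot": [0, 0, 0], "slide": [0, 0, -0.8], "fingers": 1}, {"delta_rot": [0, 0, 0], "slide": [0, 0, -0.9], "fingers": 1}, {"delta_rot": [0, 0, 0], "slide": [0, 0, -0.96], "fingers": 1}, {"delta_rot": [0, 0, 0], "slide": [0, 0, -0.98], "fingers": 1}]'

```text
t: 17.3
tool_pos: [0.5081, -0.1747, 0.2245]
orientation: [2.327, 2.107, 0.001]
contact_force: [0.7, 0.1, -7.3]
finger_gap: 0.0318
finger_force: 88.5
```

>>> carry_out --series '[{"delta_rot": [0, 0, 0], "slide": [0, 0, 0], "fingers": 1}, {"delta_rot": [0, 0, 0], "slide": [0, 0, 0], "fingers": 1}, {"delta_rot": [0, 0, 0], "slide": [0, 0, 0], "fingers": 1}, {"delta_rot": [0, 0, 0], "slide": [0, 0, 0], "fingers": 1}, {"delta_rot": [0, 0, 0], "slide": [0, 0, 0], "fingers": 1}, {"delta_rot": [0, 0, 0], "slide": [0, 0, 0], "fingers": 1}, {"delta_rot": [0, 0, 0], "slide": [0, 0, 0], "fingers": 1}, {"delta_rot": [0, 0, 0], "slide": [0, 0, 0], "fingers": 1}, {"delta_rot": [0, 0, 0], "slide": [0, 0, 0], "fingers": 1}, {"delta_rot": [0, 0, 0], "slide": [0, 0, 0], "fingers": 1}]'

```text
t: 18.13
tool_pos: [0.5075, -0.1744, 0.223]
orientation: [-2.329, -2.109, -0.0]
contact_force: [0.9, 0.5, -6.8]
finger_gap: 0.0316
finger_force: 88.5
```

Run:
```python
from h import *
a=read_camera("scene"); s=state(); print(s['tool_pos'],s['contact_force'],s['finger_force'])
cv2.imwrite("pics/s7.png",a[:,:,::-1])
```

```text
[ 0.50750019 -0.17442359  0.22307823] [-0.2469745  -1.31241515 -7.21767336] 88.48230868577957
```

View pics/s7.png

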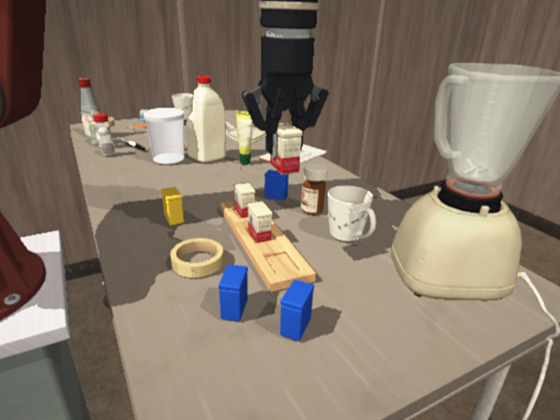

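The full tin is held upright at (288,150), about 20 cm above the table. The other two stand in their pockets at (244,199) and (260,221), and the bystanders have not moved.

```bash
python3 -c "
from rig import job_done; print(job_done())"
```

```text
the job is handed in; nothing more can be done
None
```

I lifted all three tins in order. The right one is the full one at about 7.1 N (left 3.0 N, middle 1.7 N), and I handed in holding it still and upright about 20 cm above the table, with the other two back in their pockets and the mug, jar and tape not disturbed; the hand-in returned no verdict.

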